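Close the dosing unit's service opening

ROBOT

A 6-joint arm with a two-finger parallel gripper is mounted at the origin on the work surface. World frame = base frame: x ahead of the robot, y to its left, z up, the work surface at z = 0. Lengths are in mm, angles in degrees, forces in N, time in s.
With the tool pointing down it reaches from about 350 to 875 mm from the base axis. Payload 15.5 kg.
Tool frame: the origin (TCP) lies at the very end of the fingers, on their centre line; the grasp point (between the pads) lies 19 mm behind it; z points along the fingers, y is the line along which they close (so a half turn about z gives the same grasp; the last joint's range is limited). The gripper opens to 85 mm and grips with 20 to 120 N. Pads are 22 mm wide; open, the fingers measure 114 mm over their backs; the gripper's body (76 mm by 85 mm) begins 54 mm behind the grasp point. The pads swing forward as they close: fully open they stand 13 mm farther back than shut.
Start: joints at [-74.513, 28.281, 77.091, -0, 74.628, -5.472], TCP at [223.561, -583.65, 231.277] pointing down, gripper open.
Joint ranges: [-166.48, 166.48], [-47.26, 123.95], [12.59, 153.08], [-70.14, 250.14], [6.76, 159.57], [-176.63, 176.63]. Speed limits (degrees/s): [108.29, 108.29, 147.25, 172.46, 172.46, 172.46].

INTERFACE

Orientations are given as [roll, pitch, yaw] about the fixed x, y, z axes, in that order (R = Rz(yaw) Ry(pitch) Rx(roll)).
In Python, from cell import bot, eyes gives the robot as it stands.
- The arm moves only by the tool jog_arm, never from a script. Its argument "deltas" is a list of rows, each a list of 7 numbers: the shift along the world's x, y, z in m, then the turn, a rotation vector about the world's x, y, z in rad, then the opening, from -1 (shut) to 1 (fully open). A call has 1 to 20 rows; each row shifts and turns the commanded pose from where the row before left it; what a row does not reach is not made up. A row lasts 1/10 s, in which the tool goes at most 50 mm and 8.59 degrees, less where a joint would pass 70% of its speed; a pose out of reach is approached as far as the arm can. A call is refused whole if a number of a shift passes 0.05 or a number of a turn 0.15, either way. A call with a gripper value outside its range is refused whole. The fingers move at their own pace and stop on an object; the grip force is fixed at half the most. Time passes only in rows, so rows that do not move let the fingers close. It gives the time, the measured TCP pose, the force, the opening and the grip force at its end, in the units of the state.
- bot.get_state(): the state, without advancing time (a new reading comes with each control period).
- eyes.grab_frame(name): name is "scene" or "top"; returns the picture (420x560x3 uint8, red, green, blue); there is no depth.
- eyes.camera_params(name): a dict with "camera_matrix" (3x3 intrinsics, pixels), "R" (3x3) and "t" (3): a world point X has camera coordinates R X + t. Camera axes: x right, y down, z forward; pixel columns grow to the right and rows downward; lengths in mm; the calibration is good to about 2 mm. A picture is of the moment at which its call begins. camera_params takes no time and is no camera call.
- bot.finish_job(): hands the job in; it is judged then, once.
The state is a dict: "t": time; "qpos": joint angles; "joint_velocities": joint speeds; "joint_efforts": joint torques, N m; "tcp_pos": TCP position; "tool_rot": TCP orientation; "ft_force": force on the tool from outside, world axes, zero at the start; "ft_torque": the same for the moment, N m; "gripper_width": opening from 0.0 (shut) to 1.0 (fully open); "finger_force": force on a finger pad.
Only numpy, scipy, OpenCV 4.12 (cv2) and the standard library are available. Lean on these libraries where they do the work, as an engineer would, in place of code of your own. Each camera call takes 0.05 s, during which the arm holds its last target. There are 200 camera calls.

TASK

The dosing unit has just been cleaned: put the loose rectangular cover plate back into the service opening in the unit's deck, handle up, and press it down against its stiff strips until it sits level and flush with the deck. Lower it in rather than dropping it, and leave the other things standing where they are.

Things in the scene. Friction and masses are not known exactly. Their poses are not given: they have to be found in the camera images.
- cover: loose rectangular steel cover plate, 84 mm (its x) by 120 mm (its y) by 10 mm thick, 0.35 kg, lying flat on the table. Origin at the centre of its underside, z up out of the handle side. On top a straight bar handle along its y: bar 76 mm long, 12 mm wide (x), 12 mm thick, centred over the plate, bar centre 40 mm and bar top 46 mm above the underside; two 10 mm posts at y = -31 and +31 mm carry it
- opening (a point): centre of the rectangular service opening in the top of the low steel dosing unit, at deck height (70 mm above the table). Opening 92 mm (its x) by 128 mm (its y), z up; the plate fits either way round. Two stiff strips at its short ends carry the plate; when they are fully down the plate's underside is 10 mm below the deck and its top flush
- housing: the dosing unit itself, fixed, 200 mm (x) by 260 mm (y) by 70 mm high, origin at the centre of its underside; the opening's centre is at x = 0, y = -45 mm, z = 70 mm in its frame, the axes are the same
- jar: small closed white jar, 48 mm diameter, 45 mm high, standing on the unit's deck beside the opening (about 130 mm from the opening's centre along the unit's y); bystander, origin at its underside
- disc: round steel pot cover, 96 mm diameter, 10 mm thick, with a black knob (top 36 mm above the table), lying on the table; it belongs to another machine; bystander, origin at its underside
- tube_a: white squeeze tube standing on its cap, 45 mm diameter, 141 mm high; bystander, origin at its underside
- tube_b: another such tube; bystander
- beaker: clear plastic beaker, 70 mm diameter, 85 mm high; bystander, origin at its underside
- strip_a (a joint): stiff black rubber-faced strip in the opening, 66 mm along x, 16 mm wide, centred at y = -50 mm of the opening: how far it is pressed down, m. 0: its top is 3 mm below the deck; 0.007: fully down, top 10 mm below the deck. Starts at 0 to 0.002, needs about 8 N, stays where pressed
- strip_b (a joint): stiff black rubber-faced strip in the opening, 66 mm along x, 16 mm wide, centred at y = 50 mm of the opening: how far it is pressed down, m. 0: its top is 3 mm below the deck; 0.007: fully down, top 10 mm below the deck. Starts at 0 to 0.002, needs about 8 N, stays where pressed
Things that resemble listed ones, but are neither listed nor needed, are in the scene too. Leave any green or yellow look-alike of the cover alone.

How it is judged (in metres and radians):
At the end, for the whole second after the job is handed in: The cover plate lies at rest in the opening, handle up: its centre within 12 mm of the opening's, its long side along the opening's within 0.15 rad, its top at most 2 mm above the deck, level within 0.03 rad (horizontal distance between cover and opening below 0.012 m and z of cover in the frame of opening below -0.008 m and angle between cover's own z axis and vertical below 0.03 rad and angle between the x axis of cover and the x axis of opening, either way round below 0.15 rad and linear speed of cover below 0.01 m/s); the robot touches nothing.
It fails at once if the cover plate is dropped in: it falls freely over the opening from more than 15 mm above the deck (horizontal distance between cover and opening below 0.1 m and z of cover in the frame of opening above 0.015 m and contact force between cover and anything else below 0.05 N).
It fails at once if the jar on the deck is moved more than 30 mm or tipped over (distance of jar from where it was at the start of the episode above 0.03 m or angle between jar's own z axis and vertical above 0.5 rad).
It fails at once if the round cover is moved more than 40 mm (distance of disc from where it was at the start of the episode above 0.04 m).
It fails at once if a tube or the beaker is tipped over or moved more than 40 mm (angle between any of tube_a, tube_b, beaker's own z axis and vertical above 0.5 rad or distance of any of tube_a, tube_b, beaker from where it was at the start of the episode above 0.04 m).
It also fails if it takes over 45 s, if anything falls off the work surface, if the arm or the gripper's body presses on something with over 40 N, if the wrist force passes 120 N, or if a joint passes its speed limit or range.

## Working session

There is one attempt and no reset: what is moved stays moved. The work goes in short steps, Python scripts to look and compute and a tool call to move; the robot and the scene stay as the last step left them, time stands still between calls to the robot, and variables do not carry over. Pictures are saved under pics/ and viewed, at most 10 in all, crops included, and the job is handed in when it is done.

Besides the shell and the picture viewer there is one more tool, called by a JSON object that holds its "method" and its "body", one argument or row to a line. jog_arm: Moves the arm, as the interface text tells. Its arguments: {"type":"object","properties":{"deltas":{"type":"array","items":{"type":"array","items":{"type":"number"}}}},"required":["deltas"]}

```bash
mkdir -p pics
python3 - <<'E'
from cell import bot, eyes
import cv2,numpy as np
for n in("scene","top"):
    im=eyes.grab_frame(n); cv2.imwrite(f"pics/{n}0.png",im[:,:,::-1])
    p=eyes.camera_params(n); print(n,p["camera_matrix"],p["R"],p["t"])
s=bot.get_state();print(s)
E
```

```text
scene [[417.3172986    0.         275.17298476]
 [  0.         417.3172986  207.36575775]
 [  0.           0.           1.        ]] [[-0.23705793  0.97145959  0.00835526]
 [ 0.70967234  0.17903654 -0.68140376]
 [-0.66345211 -0.15560267 -0.73186003]] [ 291.51457404 -292.87643169 1607.36709036]
top [[466.19915901   0.         276.16683453]
 [  0.         466.19915901 205.0949111 ]
 [  0.           0.           1.        ]] [[-0.00903258 -0.99994673  0.00499412]
 [-0.99681205  0.00860811 -0.07931984]
 [ 0.07927262 -0.00569466 -0.99683671]] [-160.5766714   573.58458463 1308.77245796]
{'t': 0.1, 'qpos': array([-7.45141224e+01,  2.83100962e+01,  7.71240996e+01,  3.11762772e-03,
        7.46269906e+01, -5.47262338e+00]), 'joint_velocities': array([-0.02298475, -0.01529823, -0.04408118, -0.047582  , -0.0111102 ,
        0.01170549]), 'joint_efforts': array([ 1.99689937e-03, -8.83592749e+01, -3.84559214e+01,  8.64015010e-05,
        5.31078476e-03, -1.59718229e-05]), 'tcp_pos': array([ 223.48259048, -583.33803869,  230.77013233]), 'tool_rot': array([-1.79939379e+02, -8.82685510e-03,  2.09576682e+01]), 'ft_force': array([-0.55413693, -0.95815871,  0.65948329]), 'ft_torque': array([ 0.05128436, -0.02937044,  0.06655451]), 'finger_force': 0.0, 'gripper_width': 1.0010968592274496}
```

View pics/scene0.png

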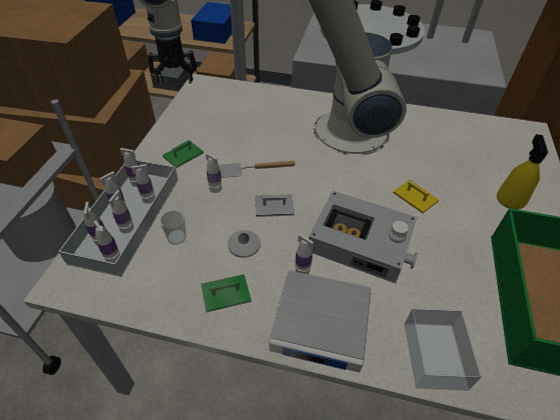

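View pics/top0.png

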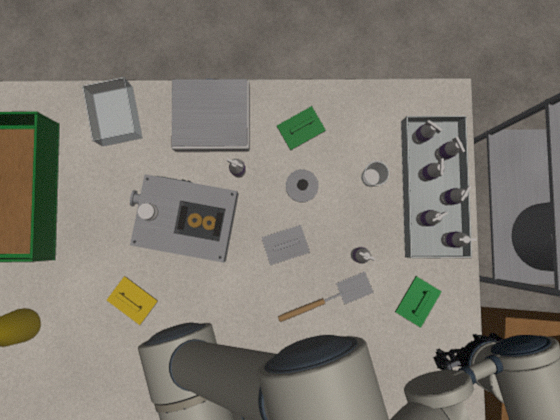

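The top view shows plate-like candidates at: grey (286,245), green (301,128) and (418,301), yellow (131,300), plus the spatula blade (355,288), which has no handle. The grey one at (286,245), which is (274,205) in the scene view, fits: it is bare steel, rectangular and has a bar handle. The unit is at (185,217) with its opening at (200,222). The next crop should confirm this.

```bash
cat > h.py <<'E'
import numpy as np,cv2
from cell import bot,eyes
def ray(n,uv,z):
    p=eyes.camera_params(n);K,R,t=[np.array(p[k]) for k in("camera_matrix","R","t")]
    c=-R.T@t; uv=np.atleast_2d(uv).astype(float)
    d=(R.T@np.linalg.inv(K)@np.c_[uv,np.ones(len(uv))].T).T
    return (c+d*((z-c[2])/d[:,2])[:,None])[:,:2]
def rect(n,mask,seed,z):
    cs,_=cv2.findContours(mask.astype(np.uint8),cv2.RETR_EXTERNAL,cv2.CHAIN_APPROX_NONE)
    c=min(cs,key=lambda c:-cv2.pointPolygonTest(c,seed,True))
    w=ray(n,c[:,0,:],z).astype(np.float32)
    (cx,cy),(a,b),_=r=cv2.minAreaRect(w)
    P=cv2.boxPoints(r);e=P[1]-P[0];f=P[2]-P[1];l=e if np.hypot(*e)>np.hypot(*f) else f
    return np.round([cx,cy],1),np.round(sorted((a,b)),1),round(float(np.degrees(np.arctan2(l[1],l[0])))%180,1),cv2.contourArea(c)
E
python3 - <<'E'
from h import *
a=cv2.imread("pics/top0.png");b=cv2.imread("pics/scene0.png")
hsv=cv2.cvtColor(a,cv2.COLOR_BGR2HSV)
print("row245",a[245,250:325:3].tolist());print("col286",a[218:275:3,286].tolist());print("row222",a[222,165:240:3].tolist())
c1=cv2.resize(a[160:275,120:320],None,fx=4,fy=4)[:300*2,:]
c1=cv2.resize(a[165:275,120:320],(800,440)); 
cv2.imwrite("pics/crop1.png",c1)
E
```

```text
row245 [[149, 159, 166], [145, 155, 161], [144, 152, 161], [147, 157, 163], [150, 160, 167], [127, 127, 128], [121, 122, 125], [124, 126, 131], [116, 115, 120], [116, 116, 116], [135, 137, 136], [130, 130, 136], [126, 128, 128], [113, 114, 118], [113, 113, 112], [122, 122, 126], [121, 124, 129], [120, 120, 126], [119, 125, 122], [131, 133, 137], [143, 153, 162], [148, 156, 163], [149, 157, 166], [150, 160, 168], [146, 157, 162]]
col286 [[146, 157, 164], [140, 147, 157], [151, 159, 167], [141, 148, 159], [129, 129, 132], [121, 123, 127], [123, 125, 127], [132, 129, 132], [119, 120, 121], [126, 128, 128], [123, 124, 127], [119, 120, 122], [123, 123, 126], [120, 124, 122], [138, 146, 150], [145, 154, 163], [143, 152, 162], [145, 154, 162], [146, 155, 161]]
row222 [[126, 126, 129], [126, 128, 129], [122, 122, 126], [126, 126, 129], [65, 63, 62], [31, 38, 39], [22, 34, 34], [61, 58, 59], [48, 101, 132], [52, 95, 123], [58, 82, 101], [57, 103, 135], [49, 81, 105], [57, 102, 135], [62, 64, 61], [57, 55, 53], [45, 98, 128], [43, 45, 45], [40, 41, 46], [77, 76, 75], [126, 125, 129], [128, 128, 129], [71, 73, 74], [144, 155, 163], [143, 150, 158]]
```

View pics/crop1.png

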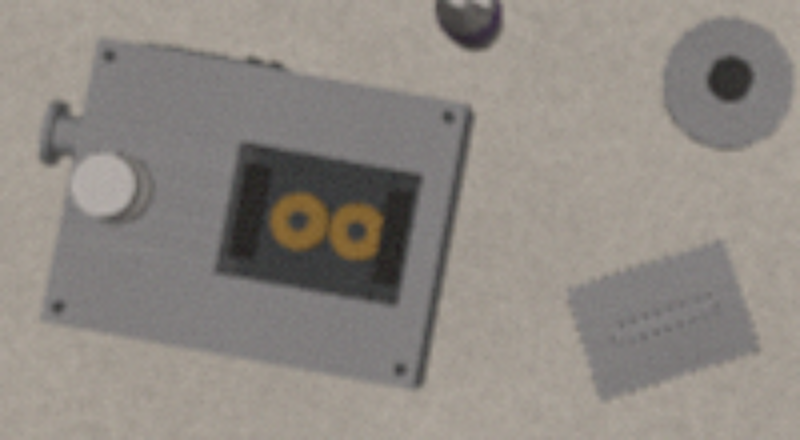

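The crop confirms it. The grey plate with the bar handle is at crop (665,320), and the opening with two black strips and orange rings spans crop corners (241,143), (422,176), (396,304) and (216,270). The jar is at crop (105,185).

Run:
```python
from h import *
a=cv2.imread("pics/top0.png").astype(int)
grad=a[:,:,2]-a[:,:,0]
m=(cv2.GaussianBlur(grad.astype(np.float32),(3,3),0)<8); m=cv2.morphologyEx(m.astype(np.uint8),cv2.MORPH_OPEN,np.ones((3,3)))
for z in(5,10): print("cover",rect("top",m,(286,245),z))
g=cv2.cvtColor(a.astype(np.uint8),cv2.COLOR_BGR2GRAY)
o=((g<95)|(grad>25)).astype(np.uint8); o[:,:170]=0;o[:,228:]=0;o[:195]=0;o[250:]=0
o=cv2.morphologyEx(cv2.morphologyEx(o,cv2.MORPH_CLOSE,np.ones((5,5))),cv2.MORPH_OPEN,np.ones((3,3)))
print("opening",rect("top",o,(200,222),70))
c=np.array([[241,143],[422,176],[396,304],[216,270]])/4+[120,165]-.5
w=ray("top",c,70);print(w,w.mean(0))
# handle bar ends in crop, bar top z46
print("handle",ray("top",np.array([[612,335],[717,302]])/4+[120,165]-.5,40), ray("top",[120+105/4,165+185/4],115))
# scene check
b=cv2.imread("pics/scene0.png").astype(int);gb=b[:,:,2]-b[:,:,0]
cv2.imwrite("pics/crop2.png",cv2.resize(b[175:285,235:435].astype(np.uint8),(800,440)))
```

```text
cover (array([ 459.6, -190.5]), array([ 82.1, 118.4]), 107.1, 1105.5)
cover (array([ 459.7, -190.3]), array([ 81.8, 117.9]), 107.1, 1105.5)
opening (array([527.7,  46.1]), array([ 91.9, 126.8]), 79.3, 1458.0)
[[584.10820931 100.20268099]
 [560.23309395 -24.41570297]
 [472.53983012  -6.59923688]
 [496.88139445 116.67144656]] [528.44063196  46.46479693]
handle [[ 449.67774766 -154.17920762]
 [ 472.05056968 -227.995242  ]] [[551.43814344 179.69582112]]
```

View pics/crop2.png

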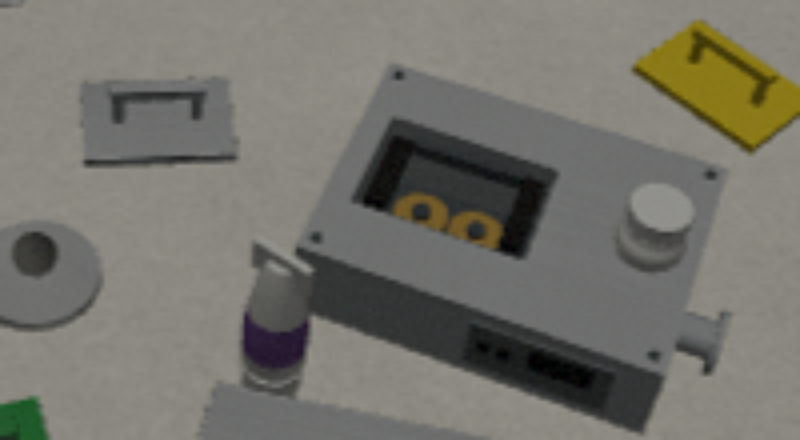

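{"method": "jog_arm", "body": {
  "deltas": [
    [0.017,0.028,0,0,0,0.107,1],
    [0.017,0.028,0,0,0,0.107,1],
    [0.017,0.028,0,0,0,0.107,1],
    [0.017,0.028,0,0,0,0.107,1],
    [0.017,0.028,0,0,0,0.107,1],
    [0.017,0.028,0,0,0,0.107,1],
    [0.017,0.028,0,0,0,0.107,1],
    [0.017,0.028,0,0,0,0.107,1],
    [0.017,0.028,0,0,0,0.107,1],
    [0.017,0.028,0,0,0,0.107,1],
    [0.017,0.028,0,0,0,0.107,1],
    [0.017,0.028,0,0,0,0.107,1],
    [0.017,0.028,0,0,0,0.107,1],
    [0.017,0.028,0,0,0,0.107,1],
    [0,0,0,0,0,0,1],
    [0,0,0,0,0,0,1]
  ]
}}

```text
t: 1.7
tcp_pos: [461.6, -191.2, 231.1]
tool_rot: [-180.0, -0.0, 106.8]
ft_force: [0.4, -0.1, -0.3]
gripper_width: 1.001
finger_force: 0.0
```

{"method": "jog_arm", "body": {
  "deltas": [
    [-0.001,0.0005,-0.03,0,0,0.005,1],
    [0,0,-0.03,0,0,0,1],
    [0,0,-0.03,0,0,0,1],
    [0,0,-0.03,0,0,0,1],
    [0,0,-0.03,0,0,0,1],
    [0,0,-0.02,0,0,0,1],
    [0,0,-0.02,0,0,0,1],
    [0,0,-0.01,0,0,0,1],
    [0,0,-0.01,0,0,0,1],
    [0,0,0,0,0,0,1],
    [0,0,0,0,0,0,-1],
    [0,0,0,0,0,0,-1],
    [0,0,0,0,0,0,-1],
    [0,0,0,0,0,0,-1],
    [0,0,0,0,0,0,-1],
    [0,0,0,0,0,0,-1],
    [0,0,0,0,0,0,-1],
    [0,0,0,0,0,0,-1]
  ]
}}

```text
t: 3.5
tcp_pos: [460.6, -191.1, 21.7]
tool_rot: [180.0, 0.0, 107.1]
ft_force: [-2.1, 0.6, 7.9]
gripper_width: 0.131
finger_force: 58.8
```

{"method": "jog_arm", "body": {
  "deltas": [
    [0,0,0.01,0,0,0,-1],
    [0,0,0.02,0,0,0,-1],
    [0,0,0.03,0,0,0,-1],
    [0,0,0.03,0,0,0,-1],
    [0,0,0.02,0,0,0,-1],
    [0,0,0.01,0,0,0,-1],
    [0,0,0,0,0,0,-1],
    [0,0,0,0,0,0,-1]
  ]
}}

```text
t: 4.3
tcp_pos: [460.2, -190.9, 140.7]
tool_rot: [-180.0, -0.0, 107.1]
ft_force: [-1.2, 0.5, -3.9]
gripper_width: 0.128
finger_force: 59.3
```

Run:
```python
from h import *
a=eyes.grab_frame("top")[:,:,::-1];b=eyes.grab_frame("scene")[:,:,::-1]
cv2.imwrite("pics/t2.png",a);cv2.imwrite("pics/s2.png",b)
cv2.imwrite("pics/c3.png",np.hstack([cv2.resize(a[170:290,220:340],(400,400)),cv2.resize(b[130:250,210:330],(400,400))]))
s=bot.get_state();print(s["tcp_pos"],s["tool_rot"],s["ft_force"],s["ft_torque"],s["gripper_width"])
```

```text
[ 459.96036547 -190.83068911  140.20923141] [-1.79921996e+02 -8.33686704e-02  1.07072302e+02] [-0.05860555  0.15058764 -4.06394912] [-0.02864859  0.00277551 -0.01051886] 0.12816358393476798
```

View pics/c3.png

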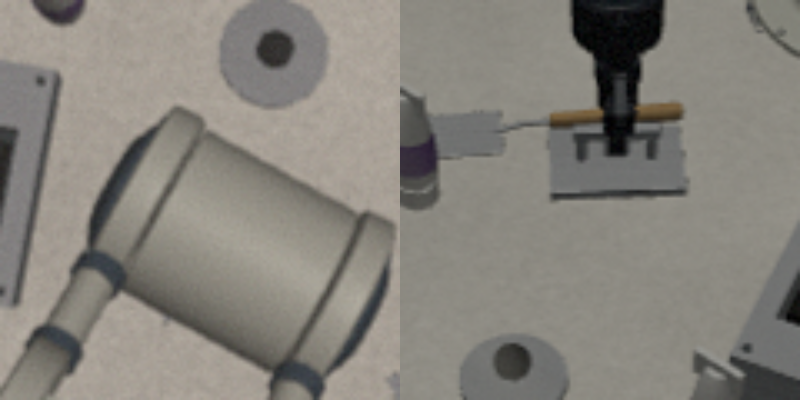

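{"method": "jog_arm", "body": {
  "deltas": [
    [0.004,0.014,0,0,0,-0.04,-1],
    [0.006,0.023,0,0,0,-0.04,-1],
    [0.008,0.025,0,0,0,-0.05,-1],
    [0.008,0.025,0,0,0,-0.05,-1],
    [0.008,0.025,0,0,0,-0.05,-1],
    [0.008,0.025,0,0,0,-0.05,-1],
    [0.008,0.025,0,0,0,-0.05,-1],
    [0.007,0.025,0,0,0,-0.05,-1],
    [0.005,0.025,0,0,0,-0.05,-1],
    [0.004,0.015,0,0,0,-0.04,-1],
    [0.002,0.01,0,0,0,-0.017,-1],
    [0,0,0,0,0,0,-1],
    [0,0,0,0,0,0,-1]
  ]
}}

```text
t: 5.7
tcp_pos: [528.1, 45.7, 140.5]
tool_rot: [-179.9, 0.0, 79.2]
ft_force: [-0.2, -0.7, -2.1]
gripper_width: 0.128
finger_force: 59.2
```

Run:
```python
from h import *
a=eyes.grab_frame("top")[:,:,::-1];b=eyes.grab_frame("scene")[:,:,::-1]
cv2.imwrite("pics/t3.png",a)
cv2.imwrite("pics/c4.png",np.hstack([cv2.resize(a[160:280,120:240],(400,400)),cv2.resize(b[140:280,300:440],(400,400))]))
s=bot.get_state();print(s["tcp_pos"],s["tool_rot"],s["ft_force"])
```

```text
[528.22886618  45.30668558 140.84109712] [-1.79948503e+02  1.56103642e-02  7.91749025e+01] [ 0.16145557 -1.46379213 -4.46319864]
```

View pics/c4.png

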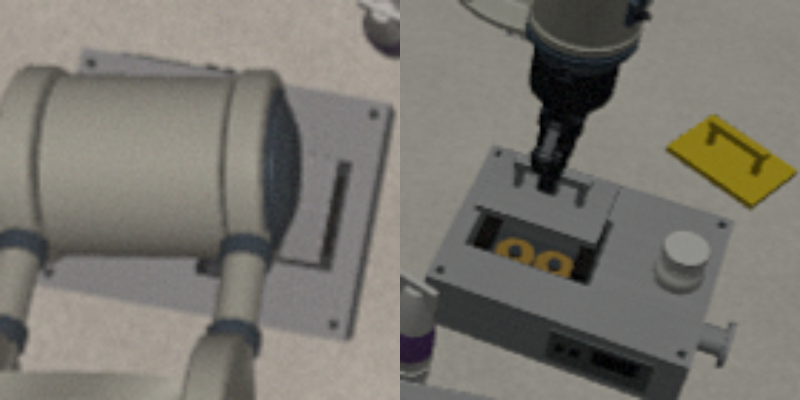

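The plate hangs level above the opening and is aligned with it: the handle is at right crop (550,185), the opening below it at (535,250). I'll lower it now.

{"method": "jog_arm", "body": {
  "deltas": [
    [0,0.0005,-0.01,0,0,0,-1],
    [0,0,-0.015,0,0,0,-1],
    [0,0,-0.01,0,0,0,-1],
    [0,0,-0.005,0,0,0,-1],
    [0,0,-0.003,0,0,0,-1],
    [0,0,-0.003,0,0,0,-1],
    [0,0,-0.002,0,0,0,-1],
    [0,0,-0.002,0,0,0,-1],
    [0,0,-0.002,0,0,0,-1],
    [0,0,0,0,0,0,-1]
  ]
}}

```text
t: 6.8
tcp_pos: [528.5, 46.4, 89.2]
tool_rot: [-180.0, 0.0, 79.2]
ft_force: [0.2, -0.1, -4.2]
gripper_width: 0.128
finger_force: 59.2
```

{"method": "jog_arm", "body": {
  "deltas": [
    [0,0,-0.001,0,0,0,-1],
    [0,0,-0.001,0,0,0,-1],
    [0,0,-0.001,0,0,0,-1],
    [0,0,-0.001,0,0,0,-1],
    [0,0,-0.001,0,0,0,-1],
    [0,0,-0.001,0,0,0,-1],
    [0,0,-0.001,0,0,0,-1],
    [0,0,0,0,0,0,-1],
    [0,0,0,0,0,0,-1]
  ]
}}

```text
t: 7.7
tcp_pos: [528.9, 46.5, 82.8]
tool_rot: [179.9, -0.0, 79.2]
ft_force: [-1.7, 0.9, 8.5]
gripper_width: 0.126
finger_force: 60.8
```

{"method": "jog_arm", "body": {
  "deltas": [
    [0,0,-0.001,0,0,0,-1],
    [0,0,-0.001,0,0,0,-1],
    [0,0,-0.001,0,0,0,-1],
    [0,0,0,0,0,0,-1],
    [0,0,0,0,0,0,-1]
  ]
}}

```text
t: 8.2
tcp_pos: [529.1, 46.5, 81.4]
tool_rot: [179.9, -0.0, 79.2]
ft_force: [-12.0, 1.2, 45.2]
gripper_width: 0.13
finger_force: 65.8
```

{"method": "jog_arm", "body": {
  "deltas": [
    [0,0,0.001,0,0,0,-1],
    [0,0,0,0,0,0,-1],
    [0,0,0,0,0,0,1],
    [0,0,0,0,0,0,1],
    [0,0,0,0,0,0,1],
    [0,0,0,0,0,0,1],
    [0,0,0,0,0,0,1],
    [0,0,0,0,0,0,1],
    [0,0,0,0,0,0,1],
    [0,0,0,0,0,0,1],
    [0,0,0.01,0,0,0,1],
    [0,0,0.02,0,0,0,1],
    [0,0,0.03,0,0,0,1],
    [0,0,0.03,0,0,0,1],
    [0,0,0.03,0,0,0,1],
    [0,0,0.03,0,0,0,1],
    [0,0,0.03,0,0,0,1],
    [0,0,0,0,0,0,1]
  ]
}}

```text
t: 10.0
tcp_pos: [530.2, 46.3, 264.8]
tool_rot: [179.6, -0.1, 79.2]
ft_force: [0.8, -0.8, -0.2]
gripper_width: 1.006
finger_force: 0.0
```

{"method": "jog_arm", "body": {
  "deltas": [
    [0,-0.03,0,0,0,0,1],
    [0,-0.03,0,0,0,0,1],
    [0,-0.03,0,0,0,0,1],
    [0,-0.03,0,0,0,0,1],
    [0,-0.03,0,0,0,0,1],
    [0,-0.03,0,0,0,0,1],
    [0,-0.03,0,0,0,0,1],
    [0,0,0,0,0,0,1]
  ]
}}

```text
t: 10.8
tcp_pos: [528.3, -166.6, 260.2]
tool_rot: [180.0, 0.0, 79.0]
ft_force: [-0.1, 0.4, -0.2]
gripper_width: 0.996
finger_force: 0.0
```

Run:
```python
from h import *
a=eyes.grab_frame("top")[:,:,::-1];b=eyes.grab_frame("scene")[:,:,::-1]
cv2.imwrite("pics/t5.png",a);cv2.imwrite("pics/s5.png",b)
cv2.imwrite("pics/c5.png",np.hstack([cv2.resize(a[160:280,120:240],(400,400),interpolation=cv2.INTER_CUBIC),cv2.resize(b[180:280,310:410],(400,400),interpolation=cv2.INTER_CUBIC)]))
s=bot.get_state();print(s["tcp_pos"],s["ft_force"],s["gripper_width"])
```

```text
[ 528.1729408  -163.87147131  260.14156672] [0.00980304 0.19519789 0.48722024] 1.0026161179736117
```

View pics/c5.png

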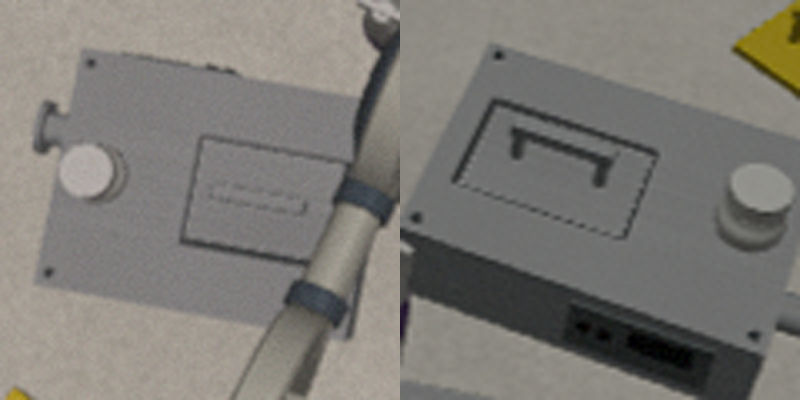

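The plate sits flush in the opening with the handle up: the gap is even all round, at right crop (495,100) to (625,238). The jar is unmoved. The 45 N press put about 22 N on each strip, well over the 8 N needed.

```bash
python3 -c "
from cell import bot
print(bot.finish_job())"
```

```text
the job is handed in; nothing more can be done
None
```

I lowered the steel cover plate into the service opening, pressed it down until it looked flush in the camera images, and handed the job in at about 11 s; no verdict was returned.

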